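# Tip the rubber bungs out of their tilt tray

## Robot

A 6-joint arm with a two-finger parallel gripper is mounted at the origin on a cart in front of the work surface, level with it; the furniture and walls round the work are solid. World frame = base frame: x ahead of the robot, y to its left, z up, the work surface at z = 0. Lengths are in m, angles in degrees, forces in N, time in s.
With the tool pointing down it reaches from about 0.375 to 0.9 m from the base axis. Payload 3.1 kg.
Tool frame: the origin (TCP) lies midway between the tips of the shut fingers; the grasp point (between the pads) lies 19 mm behind it (bot.hold_point_z is the distance from the TCP to the grasp point, in m); z points along the fingers, y is the line along which they close (so a half turn about z gives the same grasp; the last joint's range is limited). The gripper opens to 87 mm and grips with 3 to 60 N. Pads are 19 mm wide; open, the fingers measure 117 mm over their backs; the gripper's body (75 mm by 190 mm) begins 51 mm behind the grasp point.
Start: joints at [-79.211, 30.224, 82.088, -0, 67.689, -10.227], TCP at [0.224, -0.583, 0.223] pointing down, gripper open.
Joint ranges: [-176.69, 176.69], [-43.24, 126.21], [12.49, 139.97], [-82, 262], [0, 151.66], [-163.58, 163.58]. Speed limits (degrees/s): [159.86, 159.86, 180, 180, 180, 180].

## Interface

Orientations are given as a 3x3 rotation matrix whose columns are the frame's x, y, z axes.
In Python, from rig import read_state, optics, order, bot gives the robot as it stands.
- The arm moves only by the tool drive_tool, never from a script. Its argument "steps" is a list of rows, each a list of 7 numbers: the finger opening in mm, from 0 to 87, then the shift along the tool's x, y, z normalised to -1 to 1, where 1 is 0.12 m, then the turn, a rotation vector about the tool's x, y, z normalised to -1 to 1, where 1 is 1.5 rad. In form: [[jaw, tx, ty, tz, ax, ay, az], ...]. A call has 1 to 8 rows; each row is the pose to reach, as a shift and turn from the pose commanded when the call began, along the tool's axes at that moment; what a row does not reach only later rows make up. A row lasts 1/10 s, in which the tool goes at most 50 mm and 8.59 degrees, less where a joint would pass 70% of its speed; a pose out of reach is approached as far as the arm can. A call with a number of a shift or a turn outside -1 to 1 is refused whole. A call with a gripper value outside its range is refused whole. The fingers move at their own pace and stop on an object; the grip force is fixed at half the most. Time passes only in rows, so rows that repeat a pose let the fingers close. It gives the time, the measured TCP pose, the force, the opening and the grip force at its end, in the units of the state.
- read_state(): the state, without advancing time (a new reading comes with each control period).
- optics.capture(name): name is "side" or "top" or "wrist"; returns a dict with "color" (384x512x3 uint8, blue, green, red), "range_z" (384x512 float32, m along the optical axis (not along the pixel's ray), 0 where there is no reading), "fx", "fy", "cx", "cy" (pixels), "D" ([k1, k2, p1, p2, k3] as OpenCV has them; the pictures are not rectified), "rvec" (rotation vector, rad) and "tvec" (3), from world to camera coordinates, as OpenCV has them. Camera axes: x right, y down, z forward; pixel columns grow to the right and rows downward; lengths in m; the calibration is good to about 2 mm. A picture is of the moment at which its call begins.
- order.hand_in(): hands the job in; it is judged then, once.
The state is a dict: "time_s": time; "joint_positions": joint angles; "qvel": joint speeds; "tau": joint torques, N m; "position": TCP position; "tcp_rot": TCP orientation; "force": force on the tool from outside, world axes, zero at the start; "moment": the same for the moment, N m; "opening": opening from 0.0 (shut) to 1.0 (fully open); "grasp_force": force on a finger pad.
Only numpy, scipy, OpenCV 4.12 (cv2) and the standard library are available. Lean on these libraries where they do the work, as an engineer would, in place of code of your own. Each camera call takes 0.05 s, during which the arm holds its last target. There are 200 camera calls.

## Task

Two hinged tilt trays stand on the table, one loaded with grey rubber bungs and one with brown corks. Lift the front handle of the tray that holds the grey bungs until both have slid out into the catch box behind it, then lower that tray gently until it lies flat on its rest again and let go. Leave the cork tray down.

Things in the scene. Friction and masses are not known exactly. Their poses are not given: they have to be found in the camera images.
- bung_tray (a joint): Hinge of the aluminium tray holding the grey bungs (139 mm long, 100 wide, walls 30 high on three sides, open toward the catch box). Rad: 0 = flat on its rest, where it starts; grows as the handle is lifted, stop at 1.1. The bungs have left by about 0.9. It falls back if let go (0.3 kg, no spring); the handle takes about 2 N to lift.
- bung_tray_handle (a point): Centre of that tray's handle at its free edge nearest the robot: round black bar, 12 mm thick, on two side arms 88 mm clear apart, 113 mm above the table when flat, 44 mm clear of the tray's front wall. The bar runs along point y; point x points to the hinge (level when flat). The point turns with the tray; the bar can turn inside a pinching grip.
- bung_tray_hinge (a point): Point on that tray's hinge axis, mid width, 88 mm above the table, fixed. The axis is point y (level, parallel to the bar); point x points away from the handle, toward the catch box. When flat, the bar is 175 mm before it (-x) and 25 mm above it; lifted, it travels up and toward the box on an arc of 177 mm radius.
- bung_box_in (a point): Centre of the inner floor of the grey catch box fixed behind that tray (+x of the hinge): inside, in mm, 130 (x) x 116 (y), floor 16 above the table, side walls 71 above the floor, back wall 108. Axes as the hinge point.
- bung_a: Dark grey rubber bung, 28 in diameter x 27 high, 18 g, standing loose in the bung tray; origin at the centre of the end face it stands on, z along its own axis (up).
- bung_b: The second grey bung, alike, beside the first.
- cork_tray (a joint): Hinge of the other tray, alike, on a second identical stand; it holds two brown corks. Rad: 0 = flat on its rest, grows as its handle is lifted. It must stay down.

How it is judged (in metres and radians):
On the way:
1. the bung tray is tipped and both bungs are in the catch box (value of joint bung_tray above 0.3 rad and x of bung_a in the frame of bung_box_in between -0.07 and 0.07 m and y of bung_a in the frame of bung_box_in between -0.062 and 0.062 m and z of bung_a in the frame of bung_box_in between -0.01 and 0.062 m and x of bung_b in the frame of bung_box_in between -0.07 and 0.07 m and y of bung_b in the frame of bung_box_in between -0.062 and 0.062 m and z of bung_b in the frame of bung_box_in between -0.01 and 0.062 m), for 0.1 s.
At the end, for the whole second after the job is handed in: Both grey bungs lie at rest inside the catch box behind their tray; that tray is flat again (within 0.06 rad) and released; the cork tray is down (within 0.06 rad) (value of joint each of bung_tray, cork_tray below 0.06 rad and linear speed of each of bung_a, bung_b below 0.03 m/s and x of bung_a in the frame of bung_box_in between -0.07 and 0.07 m and y of bung_a in the frame of bung_box_in between -0.062 and 0.062 m and z of bung_a in the frame of bung_box_in between -0.01 and 0.062 m and x of bung_b in the frame of bung_box_in between -0.07 and 0.07 m and y of bung_b in the frame of bung_box_in between -0.062 and 0.062 m and z of bung_b in the frame of bung_box_in between -0.01 and 0.062 m); the robot touches nothing.
It fails at once if the bung tray is dropped (turns down faster than 2.2 rad/s, as when let go from well above its rest) (velocity of joint bung_tray below -2.2 rad/s).
It fails at once if the cork tray is lifted (more than 0.15 rad) (value of joint cork_tray above 0.15 rad).
It also fails if it takes over 45 s, if anything falls off the work surface, if the arm or the gripper's body presses on something with over 40 N, if the wrist force passes 120 N, or if a joint passes its speed limit or range.

## Working session

There is one attempt and no reset: what is moved stays moved. The work goes in short steps, Python scripts to look and compute and a tool call to move; the robot and the scene stay as the last step left them, time stands still between calls to the robot, and variables do not carry over. Pictures are saved under pics/ and viewed, at most 10 in all, crops included, and the job is handed in when it is done.

Besides the shell and the picture viewer there is one more tool, called after "Emit:" as name(argument=value, ...) on one line, values as JSON. drive_tool: Moves the arm, as the interface text tells. Scaled input: -1 to 1 covers 0.12 m each way for a shift and 1.5 rad each way for a turn. Its arguments: {"type":"object","properties":{"steps":{"type":"array"}},"required":["steps"]}

```bash
mkdir -p pics; cat > h.py <<'E'
import numpy as np, cv2
from rig import read_state, optics, order, bot
def cloud(c):
    h,w=c["range_z"].shape
    K=np.array([[c["fx"],0,c["cx"]],[0,c["fy"],c["cy"]],[0,0,1.]])
    u,v=np.meshgrid(np.arange(w),np.arange(h))
    p=cv2.undistortPoints(np.stack([u,v],-1).reshape(-1,1,2).astype(np.float64),K,np.array(c["D"],float)).reshape(h,w,2)
    z=c["range_z"].astype(float); P=np.dstack([p[...,0]*z,p[...,1]*z,z])
    R=cv2.Rodrigues(np.array(c["rvec"],float))[0]
    W=(P-np.array(c["tvec"],float).ravel())@R
    W[z<=0]=np.nan
    return W
E
python3 - <<'E'
from h import *
im=[]
for n in("top","side"):
    c=optics.capture(n); W=cloud(c); np.save(n+".npy",W); cv2.imwrite(n+"c.png",c["color"]); cv2.imwrite(f"pics/{n}0.png",c["color"])
    R=cv2.Rodrigues(np.array(c["rvec"],float))[0]; print(n,-R.T@np.array(c["tvec"]).ravel(),R[2], np.isfinite(W).mean())
print(read_state())
E
```

```text
top [ 0.41631074 -0.03314435  1.14493798] [ 0.16240219  0.01568375 -0.98659999] 0.9959615071614584
side [0.24252714 0.66150481 0.46328433] [ 0.41847943 -0.80291927 -0.42449453] 0.9439036051432291
{'time_s': 0.1, 'joint_positions': array([-7.92112029e+01,  3.02717555e+01,  8.21491753e+01, -8.49158410e-04,
        6.76891866e+01, -1.02275750e+01]), 'qvel': array([ 0.14438827, -0.04327734, -0.19700958, -0.06463144,  0.00969119,
       -0.001305  ]), 'tau': array([ 4.88375872e-05, -4.40986204e+01, -1.77150643e+01,  6.35576318e-02,
        5.33680420e-02, -3.37858842e-05]), 'position': array([ 0.22404222, -0.58275897,  0.22168897]), 'tcp_rot': array([[ 9.33476025e-01,  3.58639613e-01, -3.73229643e-04],
       [ 3.58639658e-01, -9.33474178e-01,  1.88537153e-03],
       [ 3.27768681e-04, -1.89380407e-03, -9.99998153e-01]]), 'force': array([ 0.03013564, -0.59359755, -0.32595948]), 'moment': array([ 0.0118025 , -0.02080543,  0.01969686]), 'grasp_force': 0.0, 'opening': 0.9975325901038565}
```

View pics/top0.png

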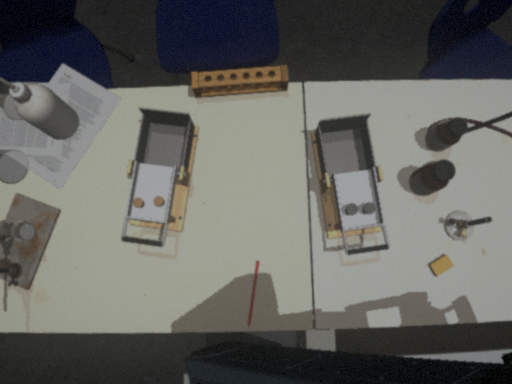

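View pics/side0.png

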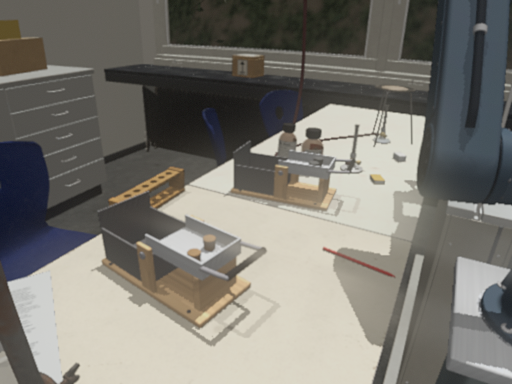

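The grey bungs, at about (350,209) and (367,208) in the top view, are in the right-hand tray. Its bar lies near row 249, columns 347–386. The corks are in the left tray.

```bash
python3 - <<'E'
from h import *
W=np.load("top.npy"); im=cv2.imread("topc.png")
r=slice(105,262); q=slice(305,400)
Z=W[r,q,2]
a=cv2.resize(im[r,q],None,fx=3.6,fy=3.6,interpolation=cv2.INTER_NEAREST)
b=cv2.applyColorMap(np.uint8(np.clip(np.nan_to_num(Z)/0.16*255,0,255)),cv2.COLORMAP_JET)
b=cv2.resize(b,None,fx=3.6,fy=3.6,interpolation=cv2.INTER_NEAREST)
cv2.imwrite("pics/crop1.png",np.hstack([a,b]))
print(a.shape)
# bar region
m=np.zeros(W.shape[:2],bool); m[238:258,335:395]=1
m&=(W[...,2]>0.09)&(W[...,2]<0.14)
for v,u in np.argwhere(m)[::3]: print(u,v,np.round(W[v,u],3),im[v,u].sum(),end=' | ')
# tray floor
hsv=cv2.cvtColor(im,cv2.COLOR_BGR2HSV)
m=np.zeros(W.shape[:2],bool); m[165:235,330:385]=1
m&=(W[...,2]>0.085)&(im.min(2)>120)
P=W[m]; print("\ntray",m.sum(),cv2.minAreaRect((P[:,:2]*1000).astype(np.float32)),np.percentile(P[:,2],[5,50,95]))
E
```

```text
(565, 342, 3)
343 238 [ 0.471 -0.234  0.11 ] 331 | 384 238 [ 0.468 -0.33   0.11 ] 349 | 387 238 [ 0.467 -0.336  0.112] 427 | 345 239 [ 0.468 -0.238  0.11 ] 390 | 386 239 [ 0.465 -0.334  0.112] 390 | 344 240 [ 0.466 -0.235  0.114] 356 | 385 240 [ 0.463 -0.331  0.113] 322 | 388 240 [ 0.463 -0.339  0.11 ] 431 | 345 241 [ 0.464 -0.237  0.113] 389 | 386 241 [ 0.461 -0.333  0.112] 339 | 344 242 [ 0.461 -0.235  0.112] 342 | 385 242 [ 0.458 -0.331  0.111] 347 | 388 242 [ 0.458 -0.337  0.114] 413 | 346 243 [ 0.459 -0.24   0.113] 388 | 388 243 [ 0.456 -0.337  0.115] 402 | 346 244 [ 0.457 -0.239  0.114] 387 | 384 244 [ 0.454 -0.326  0.118] 307 | 387 244 [ 0.453 -0.333  0.12 ] 297 | 344 245 [ 0.455 -0.235  0.112] 288 | 347 245 [ 0.454 -0.241  0.114] 366 | 377 245 [ 0.452 -0.31   0.118] 311 | 380 245 [ 0.452 -0.317  0.119] 276 | 383 245 [ 0.451 -0.324  0.116] 222 | 386 245 [ 0.451 -0.33   0.122] 170 | 389 245 [ 0.451 -0.34   0.112] 410 | 346 246 [ 0.452 -0.239  0.114] 377 | 369 246 [ 0.45  -0.292  0.115] 346 | 372 246 [ 0.45  -0.299  0.115] 321 | 375 246 [ 0.45  -0.305  0.119] 224 | 378 246 [ 0.4
[... 2024 characters left out ...]
5 251 [ 0.44  -0.258  0.118] 162 | 358 251 [ 0.44  -0.265  0.121] 162 | 361 251 [ 0.439 -0.272  0.118] 170 | 364 251 [ 0.439 -0.279  0.119] 190 | 367 251 [ 0.439 -0.287  0.115] 245 | 370 251 [ 0.439 -0.294  0.115] 285 | 348 252 [ 0.438 -0.242  0.119] 206 | 351 252 [ 0.438 -0.249  0.12 ] 173 | 354 252 [ 0.438 -0.256  0.117] 174 | 357 252 [ 0.438 -0.263  0.115] 191 | 360 252 [ 0.437 -0.27   0.115] 250 | 346 253 [ 0.436 -0.238  0.113] 354 | 349 253 [ 0.436 -0.244  0.119] 186 | 352 253 [ 0.436 -0.251  0.117] 228 | 355 253 [ 0.435 -0.259  0.112] 272 | 
tray 1686 ((559.6353149414062, -283.1282043457031), (154.9650115966797, 116.38571166992188), 5.182669162750244) [0.08567165 0.08867899 0.11656004]
```

View pics/crop1.png

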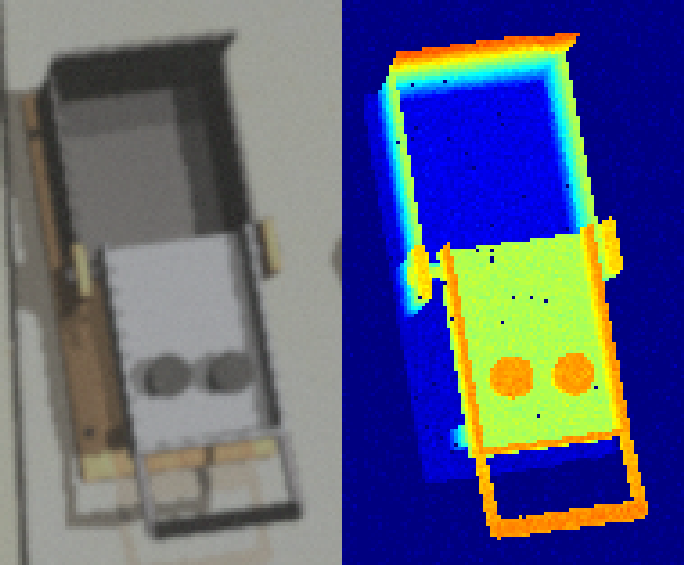

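The bar is dark and fits well. Its centre is at about (0.4435, -0.287, 0.113), and the hinge x axis has a yaw of about +5.3°. I'll move above it with the tool vertical.

Emit:
drive_tool(steps=[[87, 0.29, -0.18, 0, 0, 0, 0], [87, 0.58, -0.37, 0, 0, 0, 0], [60, 0.865, -0.55, 0, 0, 0, 0], [40, 0.865, -0.55, 0, 0, 0, 0]])

```text
time_s: 0.5
position: [0.2994, -0.4791, 0.2219]
tcp_rot: [[0.932, 0.363, -0.0], [0.363, -0.932, 0.006], [0.002, -0.005, -1.0]]
force: [0.2, -0.5, -0.8]
opening: 0.894
grasp_force: 0.0
```

Emit:
drive_tool(steps=[[40, 0.29, -0.18, 0, 0, 0, 0], [40, 0.58, -0.37, 0, 0, 0, 0], [40, 0.865, -0.55, 0, 0, 0, 0], [40, 0.865, -0.55, 0, 0, 0, 0]])

```text
time_s: 0.9
position: [0.3721, -0.3816, 0.2221]
tcp_rot: [[0.932, 0.363, -0.001], [0.363, -0.932, 0.003], [0.001, -0.003, -1.0]]
force: [0.2, -0.4, -0.5]
opening: 0.547
grasp_force: 0.0
```

Emit:
drive_tool(steps=[[40, 0.29, -0.18, 0, 0, 0, 0], [40, 0.58, -0.37, 0, 0, 0, 0], [40, 0.865, -0.55, 0, 0, 0, 0], [40, 0.865, -0.55, 0, 0, 0, 0]])

```text
time_s: 1.3
position: [0.4454, -0.2842, 0.2223]
tcp_rot: [[0.932, 0.363, 0.0], [0.363, -0.932, 0.001], [0.001, -0.001, -1.0]]
force: [0.1, -1.2, 0.4]
opening: 0.462
grasp_force: 0.0
```

Emit:
drive_tool(steps=[[40, 0, 0, 0, 0, 0, -0.1], [40, 0, 0, 0, 0, 0, -0.2], [40, 0, 0, 0, 0, 0, -0.3], [40, 0, 0, 0, 0, 0, -0.4], [40, 0, 0, 0, 0, 0, -0.43], [40, 0, 0, 0, 0, 0, -0.43]])

```text
time_s: 1.9
position: [0.4433, -0.2887, 0.2224]
tcp_rot: [[0.532, 0.847, -0.0], [0.847, -0.532, -0.001], [-0.001, 0.0, -1.0]]
force: [0.5, 0.7, -0.1]
opening: 0.46
grasp_force: 0.0
```

Emit:
drive_tool(steps=[[40, 0, 0, 0, 0, 0, -0.1], [40, 0, 0, 0, 0, 0, -0.2], [40, 0, 0, 0, 0, 0, -0.3], [40, 0, 0, 0, 0, 0, -0.4], [40, 0, 0, 0, 0, 0, -0.435], [40, 0, 0, 0, 0, 0, -0.435]])

```text
time_s: 2.5
position: [0.4435, -0.288, 0.2224]
tcp_rot: [[-0.091, 0.996, -0.0], [0.996, 0.091, -0.0], [-0.0, -0.0, -1.0]]
force: [-0.8, -0.6, 0.2]
opening: 0.453
grasp_force: 0.0
```

```bash
python3 - <<'E'
from h import *
W=np.load("top.npy"); im=cv2.imread("topc.png")
m=np.zeros(W.shape[:2],bool); m[240:258,345:388]=1
m&=(W[...,2]>0.105)&(im.sum(2)<215)
P=W[m]; l=cv2.fitLine(P[:,:2].astype(np.float32),cv2.DIST_HUBER,0,.01,.01).ravel(); print(m.sum(),l,P[:,1].min(),P[:,1].max())
yaw=np.arctan(-l[0]/l[1]); x0=l[2]+(-.287-l[3])*l[0]/l[1]; print("yaw",np.degrees(yaw),"bar x at y=-.287",x0)
# second estimate: side view
V=np.load("side.npy"); m=(V[...,2]>.10)&(V[...,2]<.13)&(V[...,0]>.42)&(V[...,0]<.47)&(V[...,1]<-.23)&(V[...,1]>-.35)
Q=V[m]; print(len(Q),Q.mean(0),Q.min(0),Q.max(0))
s=read_state(); T=s["tcp_rot"]; print(s["position"],T.round(3),s["opening"])
g=np.array([x0,-.287,.113])
print("to bar, tool axes, norm", T.T@(g+[0,0,-bot.hold_point_z]-s["position"])/.12,"dyaw",np.degrees(yaw-np.arctan2(T[1,1],T[0,1])))
c=optics.capture("wrist"); cv2.imwrite("pics/w1.png",c["color"])
E
```

```text
136 [ 0.1070435  -0.99425435  0.4433489  -0.2850352 ] -0.3330184909826978 -0.24158878271963422
yaw 6.1449137 bar x at y=-.287 0.44356045
121 [ 0.44765934 -0.2725826   0.11491026] [ 0.43301465 -0.33445542  0.10613823] [ 0.46894303 -0.23080854  0.1203544 ]
[ 0.44346898 -0.2880149   0.22244786] [[-0.091  0.996 -0.   ]
 [ 0.996  0.091 -0.   ]
 [-0.    -0.    -1.   ]] 0.45264995333201336
to bar, tool axes, norm [0.00885116 0.00176647 1.06789442] dyaw 0.9050817353533515
```

View pics/w1.png

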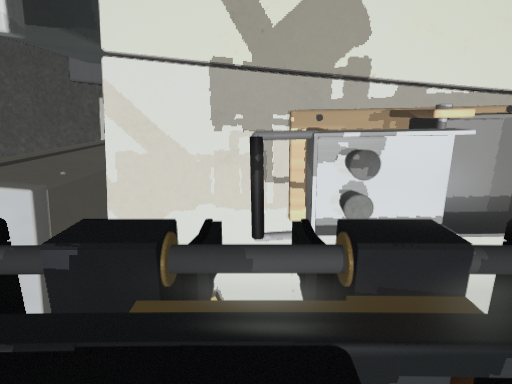

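The wrist view shows the bar at columns 250–263, rows 137–238, centred between the fingers (columns about 215 and 300) and almost square to them. I'll descend and grip.

Emit:
drive_tool(steps=[[40, 0, 0, 0.25, 0, 0, -0.008], [40, 0.005, 0, 0.5, 0, 0, -0.008], [40, 0.01, 0, 0.7, 0, 0, -0.008], [40, 0.01, 0, 0.85, 0, 0, -0.008], [40, 0.01, 0, 0.95, 0, 0, -0.008], [40, 0.01, 0, 1, 0, 0, -0.008], [40, 0.01, 0, 1, 0, 0, -0.008]])

```text
time_s: 3.25
position: [0.4436, -0.2858, 0.1021]
tcp_rot: [[-0.105, 0.995, -0.001], [0.995, 0.105, 0.001], [0.001, -0.001, -1.0]]
force: [0.8, 0.1, -0.0]
opening: 0.46
grasp_force: 0.0
```

Emit:
drive_tool(steps=[[40, 0, 0, 0.065, 0, 0, 0], [40, 0, 0, 0.065, 0, 0, 0], [25, 0, 0, 0.065, 0, 0, 0], [10, 0, 0, 0.065, 0, 0, 0], [5, 0, 0, 0.065, 0, 0, 0], [5, 0, 0, 0.065, 0, 0, 0], [5, 0, 0, 0.065, 0, 0, 0], [5, 0, 0, 0.065, 0, 0, 0]])

```text
time_s: 4.05
position: [0.4436, -0.2858, 0.0949]
tcp_rot: [[-0.106, 0.994, -0.0], [0.994, 0.106, -0.0], [-0.0, -0.0, -1.0]]
force: [-0.8, -0.3, 1.3]
opening: 0.124
grasp_force: 30.0
```

Emit:
drive_tool(steps=[[5, 0, 0.012, -0.073, 0, 0, 0], [5, 0, 0.028, -0.145, 0, 0, 0], [5, 0, 0.047, -0.216, 0, 0, 0], [5, 0, 0.07, -0.286, 0, 0, 0], [5, 0, 0.097, -0.354, 0, 0, 0], [5, 0, 0.127, -0.422, 0, 0, 0], [5, 0, 0.16, -0.488, 0, 0, 0], [5, 0, 0.196, -0.552, 0, 0, 0]])

```text
time_s: 4.85
position: [0.4662, -0.2833, 0.1618]
tcp_rot: [[-0.106, 0.994, -0.003], [0.994, 0.106, -0.0], [0.0, -0.003, -1.0]]
force: [-5.3, -4.0, -1.0]
opening: 0.128
grasp_force: 30.0
```

```bash
python3 - <<'E'
from h import *
s=read_state(); print(s["position"],s["force"],s["moment"],s["opening"],s["grasp_force"])
c=optics.capture("side"); cv2.imwrite("pics/s2.png",cv2.resize(c["color"][100:260,180:420],None,fx=3,fy=3))
E
```

```text
[ 0.46620424 -0.283267    0.16177239] [-5.26217615 -3.96269563 -0.95708924] [-0.59124008  0.89751794  0.01430288] 0.12754119113148663 29.999779164791107
```

View pics/s2.png

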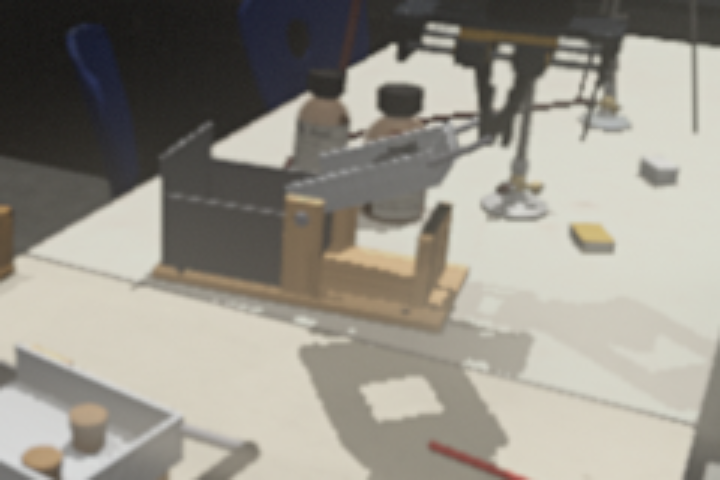

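The tray is lifting cleanly in the grip, with the bar held between the fingers near (495,130) in the crop and only a small force. I'll continue along the arc.

Emit:
drive_tool(steps=[[5, 0, 0.04, -0.062, 0, 0, 0], [5, 0, 0.083, -0.123, 0, 0, 0], [5, 0, 0.128, -0.18, 0, 0, 0], [5, 0, 0.177, -0.236, 0, 0, 0], [5, 0, 0.228, -0.288, 0, 0, 0], [5, 0, 0.282, -0.339, 0, 0, 0], [5, 0, 0.338, -0.387, 0, 0, 0], [5, 0, 0.396, -0.432, 0, 0, 0]])

```text
time_s: 5.7
position: [0.5114, -0.2784, 0.2149]
tcp_rot: [[-0.106, 0.994, -0.007], [0.994, 0.106, -0.001], [-0.0, -0.007, -1.0]]
force: [-11.5, -2.7, 10.8]
opening: 0.124
grasp_force: 30.0
```

Emit:
drive_tool(steps=[[5, 0, 0.061, -0.042, 0, 0, 0], [5, 0, 0.123, -0.081, 0, 0, 0], [5, 0, 0.188, -0.116, 0, 0, 0], [5, 0, 0.188, -0.116, 0, 0, 0], [5, 0, 0.188, -0.116, 0, 0, 0], [5, 0, 0.188, -0.116, 0, 0, 0], [5, 0, 0.188, -0.116, 0, 0, 0], [5, 0, 0.188, -0.116, 0, 0, 0]])

```text
time_s: 6.5
position: [0.5357, -0.2759, 0.2295]
tcp_rot: [[-0.106, 0.994, -0.002], [0.994, 0.106, -0.001], [-0.001, -0.002, -1.0]]
force: [-7.1, -0.7, 9.6]
opening: 0.125
grasp_force: 30.0
```

```bash
python3 - <<'E'
from h import *
s=read_state(); print(s["position"],s["force"],s["moment"],s["opening"],s["grasp_force"])
a=optics.capture("side")["color"][60:260,180:420]; c=optics.capture("top"); np.save("top2.npy",cloud(c)); b=c["color"][90:260,290:410]
f=lambda i,h:cv2.resize(i,(int(i.shape[1]*h/i.shape[0]),h))
o=np.hstack([f(a,400),f(b,400)]); print(o.shape); cv2.imwrite("pics/s3.png",o)
E
```

```text
[ 0.53573151 -0.27588133  0.22950831] [-7.126868   -0.72660237  9.58211278] [-0.18463296  1.28397263  0.03516969] 0.12474943736389409 30.00428795814514
(400, 762, 3)
```

View pics/s3.png

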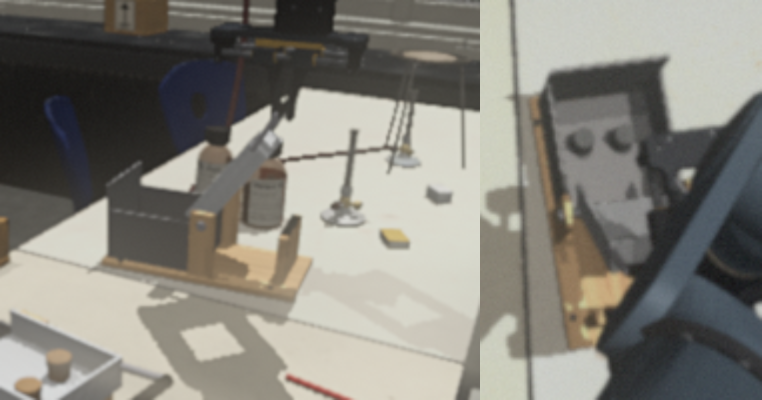

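Both bungs lie in the box, at about (580,140) and (620,138) in the right panel. I'll lower the tray along the same arc.

Emit:
drive_tool(steps=[[5, 0, -0.064, 0.035, 0, 0, 0], [5, 0, -0.127, 0.074, 0, 0, 0], [5, 0, -0.188, 0.116, 0, 0, 0], [5, 0, -0.246, 0.161, 0, 0, 0], [5, 0, -0.302, 0.208, 0, 0, 0], [5, 0, -0.356, 0.259, 0, 0, 0], [5, 0, -0.407, 0.312, 0, 0, 0], [5, 0, -0.455, 0.368, 0, 0, 0]])

```text
time_s: 7.4
position: [0.4823, -0.2816, 0.1842]
tcp_rot: [[-0.105, 0.994, 0.001], [0.994, 0.105, -0.001], [-0.001, 0.001, -1.0]]
force: [-5.6, -1.1, 3.4]
opening: 0.125
grasp_force: 30.0
```

Emit:
drive_tool(steps=[[5, 0, -0.046, 0.058, 0, 0, 0], [5, 0, -0.088, 0.118, 0, 0, 0], [5, 0, -0.128, 0.18, 0, 0, 0], [5, 0, -0.164, 0.244, 0, 0, 0], [5, 0, -0.198, 0.31, 0, 0, 0], [5, 0, -0.228, 0.378, 0, 0, 0], [5, 0, -0.254, 0.446, 0, 0, 0], [5, 0, -0.277, 0.516, 0, 0, 0]])

```text
time_s: 8.2
position: [0.4493, -0.2851, 0.1199]
tcp_rot: [[-0.105, 0.994, 0.0], [0.994, 0.105, 0.0], [0.0, 0.0, -1.0]]
force: [-3.8, -1.3, 1.3]
opening: 0.125
grasp_force: 30.0
```

Emit:
drive_tool(steps=[[5, 0, -0.02, 0.071, 0, 0, 0], [5, 0, -0.028, 0.11, 0, 0, 0], [5, 0, -0.035, 0.143, 0, 0, 0], [5, 0, -0.043, 0.187, 0, 0, 0], [5, 0, -0.047, 0.205, 0, 0, 0], [5, 0, -0.048, 0.216, 0, 0, 0], [5, 0, -0.048, 0.216, 0, 0, 0], [5, 0, -0.048, 0.216, 0, 0, 0]])

```text
time_s: 9.0
position: [0.4439, -0.2857, 0.0948]
tcp_rot: [[-0.105, 0.994, 0.0], [0.994, 0.105, -0.0], [-0.0, 0.0, -1.0]]
force: [-3.0, -2.2, 1.4]
opening: 0.123
grasp_force: 30.1
```

The bar is back at its start height. I'll open to 40 mm, retreat upward, and check.

Emit:
drive_tool(steps=[[15, 0, 0, 0, 0, 0, 0], [25, 0, 0, 0, 0, 0, 0], [40, 0, 0, 0, 0, 0, 0], [40, 0, 0, 0, 0, 0, 0], [40, 0, 0, 0, 0, 0, 0], [40, 0, 0, 0, 0, 0, 0]])

```text
time_s: 9.6
position: [0.4438, -0.2856, 0.0948]
tcp_rot: [[-0.105, 0.994, 0.0], [0.994, 0.105, 0.0], [0.0, 0.0, -1.0]]
force: [-0.1, -0.2, -0.2]
opening: 0.444
grasp_force: 0.0
```

Emit:
drive_tool(steps=[[40, 0, 0, -0.1, 0, 0, 0], [40, 0, 0, -0.25, 0, 0, 0], [40, 0, 0, -0.45, 0, 0, 0], [40, 0, 0, -0.7, 0, 0, 0], [40, 0, 0, -1, 0, 0, 0], [40, 0, 0, -1, 0, 0, 0], [40, 0, 0, -1, 0, 0, 0]])

```text
time_s: 10.3
position: [0.4441, -0.286, 0.2162]
tcp_rot: [[-0.105, 0.994, 0.002], [0.994, 0.105, -0.002], [-0.002, 0.002, -1.0]]
force: [-0.1, -0.2, 0.3]
opening: 0.459
grasp_force: 0.0
```

```bash
python3 - <<'E'
from h import *
s=read_state(); print(s["position"],s["force"],s["opening"],s["grasp_force"])
a=optics.capture("side")["color"][60:310,80:420]; c=optics.capture("top"); b=c["color"][90:260,110:410]
f=lambda i,w:cv2.resize(i,(w,int(i.shape[0]*w/i.shape[1])))
a,b=f(a,400),f(b,400); h=max(len(a),len(b)); p=lambda i:np.pad(i,((0,h-len(i)),(0,0),(0,0)))
cv2.imwrite("pics/s4.png",np.hstack([p(a),p(b)]))
E
```

```text
[ 0.44407794 -0.28597355  0.21622613] [-0.14998389 -0.22347713  0.29896432] 0.4589403196947383 0.0
```

View pics/s4.png

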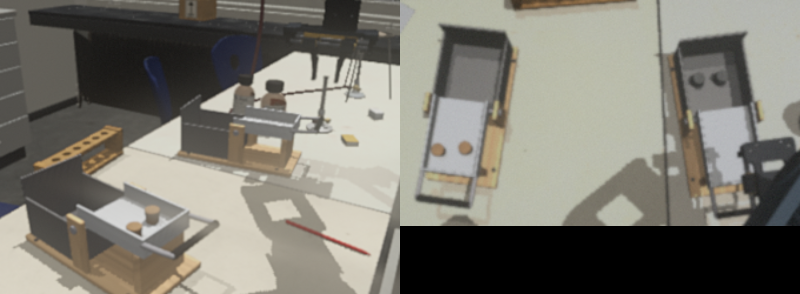

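The bung tray is flat and empty. Both bungs are in the box, at about (697,80) and (719,79), the cork tray is untouched, and the gripper is clear.

```bash
python3 -c "
from rig import order
print(order.hand_in())"
```

```text
the job is handed in; nothing more can be done
None
```

Both grey bungs are in the catch box, the bung tray is flat on its rest and released, the cork tray was never touched, and the job is handed in; the hand-in returned no verdict.

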